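# Refit the balance spring of a studio lamp

### The job

The spring-balanced lamp lies on its side, held down on the bench, and its lower arm needs its tension spring back. Take the spring from the chisel rest and drop its bent hook right down through the hole of the lamp's anchor bridge; then grip the other end, draw it out along the arm, find the tension post by feel, pass the loop over the post's head so that it lies round the neck beneath with the spring stretched, and let go. Do not overstretch the spring, do not force hook, loop or fingers against the lamp, and leave the other things on the bench where they are.

Things in the scene. Friction and masses are not known exactly. Their poses are not given: they have to be found in the camera images.
- lamp: The lamp on its side, fixed. Origin on the bench right under the anchor hole; +x along the lower arm from the hole to the post and elbow; z up. Two square tubes 10 mm wide, tops at 24 mm, along y = 0 and -44 mm, x -40 to 400 mm; base plate top 16 mm (x -55 to 25). Spring on lamp (post included) above 28 N, or fingers on lamp above 20 N, bends it.
- anchor_hole (a point): Centre of the hole in the anchor bridge at its upper face, axes as the lamp's. Hole 8 mm wide through a 4 mm strap (20 mm in x, 40 in y), top 38 mm above the bench, over the tube at y = 0; 10 mm free under the strap. Keep clear of the white shade (135 mm high, lamp x -25 to 110, y -95 to -230 mm) and the iron holdfast (112 mm high, x 285, y 0 to 75 mm).
- slot (a point): Middle of the post's slot, on the tube's top: lamp x = 185, y = 0, height 24 mm; axes as the lamp's. The tension post is clamped in the slot anywhere up to 12 mm either way along x (its place is not measured: look or feel). Neck 6 mm diameter, 24 to 35.5 mm high; head 8.5 mm diameter, 35.5 to 39.5 mm, coned top.
- spring: Steel tension spring, about 90 g. Origin on the coil's axis above the hook's leg; +x along the axis to the loop, z up (leg points to -z). Hook and loop wire 3.5 mm. Close-wound end turns, 16 mm outer diameter, at x = 12 to 60 and (unstretched) 88 to 136 mm: grip these from above. The turns between them stretch; it does not bend, so swing it about its hook.
- front_grip (a point): On the coil's axis, 30 mm from the hook's leg: place to grip the hook end. At the start the spring lies level in a notch of the rest, axis 44 mm above the bench, hook down; the rest's rails cross under the coil 20 and 90 mm behind this point, and chisels lie in the notches 45 mm either side or 45 and 90 mm to one side.
- hook_tip (a point): Lowest point of the hook's leg, 12.75 mm under the coil's axis; the leg slants 2 mm to +x. Fully home, the neck lies on the strap and this point is 11 mm below the strap's top, 27 mm above the bench. Let go there, the spring's other end sinks until the coil lies on the arm tube (axis 32 mm high).
- loop (a point): Centre of the flat loop, 150 mm from the hook's leg when unstretched; axes of the end turns that carry it (+x away from the hook). Those turns end 14 mm behind it; grip them about 32 mm behind it. Opening 12 mm long in x, 13 mm wide; the outer bow reaches 9.5 mm beyond the centre.
- stretch (a joint): How far the spring is drawn out, m; 0 when closed. It pulls with 3 N at first and 0.18 N more per mm. Fitted it is stretched by 17 to 42 mm; passing the post's head takes 3 mm more; beyond 55 mm it is overstretched and ruined. Swing the loop end up and down about the hook (a few degrees of tilt): lifted level, the hook leaves its hole. Fitted, the loop lies 30 to 34 mm above the bench.
- rest: Wooden chisel rest, fixed, 100 x 156 mm, 44 mm high, with two notched rails 10 mm thick; origin under its centre, +x along the notches. A mallet (235 mm high) and a tin of brushes (190 mm) stand 0.2 m or more beyond it.
- chisel_wide: Steel stone chisel, 13 mm thick, 200 mm long, edge 22 mm wide, in a notch; leave alone.
- chisel_narrow: Steel stone chisel, 11 mm thick, 200 mm long, edge 9 mm wide, in a notch; leave alone.
- cast: Small white plaster head, 72 mm diameter, 108 mm high, origin under its middle; leave alone.
- knob_nut: Black plastic clamping knob of the lamp, 28 mm diameter, 16 mm high; leave alone.

How it is judged:
By the outcome, as a careful person would: the job done as asked, in the order asked, and still so for the second after the job is handed in, with the robot touching nothing.
It also fails if it takes over 61 s, if anything falls off the work surface, if the arm or the gripper's body presses on something with over 40 N, if the wrist force passes 120 N, or if a joint passes its speed limit or range.

### The arm

A 7-joint arm with a two-finger parallel gripper is mounted at the origin on the work surface. World frame = base frame: x ahead of the robot, y to its left, z up, the work surface at z = 0. Lengths are in m, angles in degrees, forces in N, time in s.
With the tool pointing down it reaches from about 0.4 to 0.875 m from the base axis. Payload 4.4 kg.
Tool frame: the origin (TCP) lies at the very end of the fingers, on their centre line; the grasp point (between the pads) lies 19 mm behind it; z points along the fingers, y is the line along which they close (so a half turn about z gives the same grasp; the last joint's range is limited). The gripper opens to 85 mm and grips with 20 to 120 N. Pads are 22 mm wide; open, the fingers measure 114 mm over their backs; the gripper's body (76 mm by 85 mm) begins 54 mm behind the grasp point. The pads swing forward as they close: fully open they stand 13 mm farther back than shut.
Start: joints at [69.683, 36.005, 2.206, 86.941, -1.547, 57.084, -1.146], TCP at [0.185, -0.623, 0.198] pointing down, gripper open.
Joint ranges: [-175.42, 175.42], [-21.48, 121.26], [-71.46, 75.88], [10.55, 141.38], [-63.04, 243.04], [13.31, 113.54], [-168.57, 168.57]. Speed limits (degrees/s): [147.25, 147.25, 180, 180, 180, 180, 180].

### API

Orientations are given as [roll, pitch, yaw] about the fixed x, y, z axes, in that order (R = Rz(yaw) Ry(pitch) Rx(roll)).
In Python, from bench import * gives the robot as it stands.
- The arm moves only by the tool pendant, called after "Emit:" as name(argument=value, ...) on one line, values as JSON. Schema: {"type":"object","properties":{"ticks":{"type":"object","properties":{"tx":{"type":"array","items":{"type":"number"},"minItems":1,"maxItems":12},"ty":{"type":"array","items":{"type":"number"},"minItems":1,"maxItems":12},"tz":{"type":"array","items":{"type":"number"},"minItems":1,"maxItems":12},"wx":{"type":"array","items":{"type":"number"},"minItems":1,"maxItems":12},"wy":{"type":"array","items":{"type":"number"},"minItems":1,"maxItems":12},"wz":{"type":"array","items":{"type":"number"},"minItems":1,"maxItems":12}},"additionalProperties":false,"required":["tx","ty","tz","wx","wy","wz"]},"aperture":{"type":"number"},"only":{"type":"string"},"quiet":{"type":"boolean"},"lines":{"type":"string"}},"required":["ticks"],"additionalProperties":false}. ticks is an object with one list for each field, all of the same length, 1 to 12, a row being the entries at one place: tx, ty, tz (the shift in a scale on which 1.0 is 1000 mm), wx, wy, wz (a rotation vector in fractions of the full range, 1 being 180 degrees); each row is the pose to reach, as a shift and turn from the pose commanded when the call began, along the tool's axes at that moment; what a row does not reach only later rows make up. A row lasts 1/10 s, in which the tool goes at most 0.05 m and 8.59 degrees, less where a joint would pass 70% of its speed; a pose out of reach is approached as far as the arm can. aperture is the opening from 0.0 (shut) to 1.0 (fully open), set as the call begins (left out keeps the last). The fingers move at their own pace and stop on an object; the grip force is fixed at half the most. Time passes only in rows, so rows that do not move let the fingers close. The tool returns the time, the measured TCP pose, the force, the opening and the grip force at its end. only (a regular expression) keeps the lines of the reply that match it, lines (a string "A,B") keeps lines A to B, and quiet returns only ok. Shift and turn numbers lie between -1 and 1, and a call with a number outside is refused. Input that does not fit is refused with a message, and nothing moves.
- state(): the state, without advancing time (a new reading comes with each control period).
- read_camera(name): name is "scene" or "top"; returns a dict with "img" (420x560x3 uint8, red, green, blue), "K" (3x3 intrinsics, pixels), "R" (3x3) and "t" (3): a world point X has camera coordinates R X + t. Camera axes: x right, y down, z forward; pixel columns grow to the right and rows downward; lengths in m; the calibration is good to about 2 mm. A picture is of the moment at which its call begins. There is no depth.
- close_job(): hands the job in; it is judged then, once.
The state is a dict: "clock": time; "qpos": joint angles; "joint_vel": joint speeds; "tau": joint torques, N m; "tool_pos": TCP position; "orientation": TCP orientation; "wrist_force": force on the tool from outside, world axes, zero at the start; "torque": the same for the moment, N m; "opening": opening from 0.0 (shut) to 1.0 (fully open); "grasp_force": force on a finger pad.
Only numpy, scipy, OpenCV 4.12 (cv2) and the standard library are available. Lean on these libraries where they do the work, as an engineer would, in place of code of your own. Each camera call takes 0.05 s, during which the arm holds its last target. There are 200 camera calls.

## Working session

There is one attempt and no reset: what is moved stays moved. The work goes in short steps, Python scripts to look and compute and a tool call to move; the robot and the scene stay as the last step left them, time stands still between calls to the robot, and variables do not carry over. Pictures are saved under pics/ and viewed, at most 10 in all, crops included, and the job is handed in when it is done.

```bash
mkdir -p pics; ls
```

Run:
```python
from bench import *
import cv2
for n in ("scene","top"):
    c=read_camera(n); cv2.imwrite(f"pics/{n}0.png",cv2.resize(c["img"][:,:,::-1],(800,600),interpolation=cv2.INTER_CUBIC)); print(n,c["K"].round(1).tolist(),c["R"].round(3).tolist(),c["t"].round(3).tolist())
    import numpy as np
    np.savez(f"pics/{n}0.npz",**c)
print(state())
```

```text
pics
scene [[404.6, 0.0, 281.9], [0.0, 404.6, 214.5], [0.0, 0.0, 1.0]] [[0.499, 0.866, 0.015], [0.472, -0.257, -0.843], [-0.727, 0.428, -0.537]] [-0.225, -0.219, 1.193]
top [[459.6, 0.0, 273.9], [0.0, 459.6, 213.5], [0.0, 0.0, 1.0]] [[-0.022, -0.999, -0.023], [-0.993, 0.024, -0.116], [0.116, 0.02, -0.993]] [-0.03, 0.545, 1.063]
{'clock': 0.1, 'qpos': array([69.68315587, 36.05389125,  2.20347048, 86.99027139, -1.54514615,
       57.0828505 , -1.1456756 ]), 'joint_vel': array([-0.02611804, -0.09152199, -0.03137411, -0.19366281,  0.0380912 ,
       -0.05243008, -0.03933652]), 'tau': array([ 2.65503200e-03, -5.64525568e+01,  1.23038314e+00, -1.93971312e+01,
        1.13367004e-02,  5.43028582e-03, -2.15933392e-05]), 'tool_pos': array([ 0.18495612, -0.62249278,  0.19697822]), 'orientation': array([-1.79902726e+02,  2.97077981e-03,  1.65474220e+01]), 'wrist_force': array([-0.45561552,  0.18721921, -0.46102428]), 'torque': array([-0.03844654, -0.02614764, -0.0248153 ]), 'grasp_force': 0.0, 'opening': 1.00161236657794}
```

View pics/scene0.png

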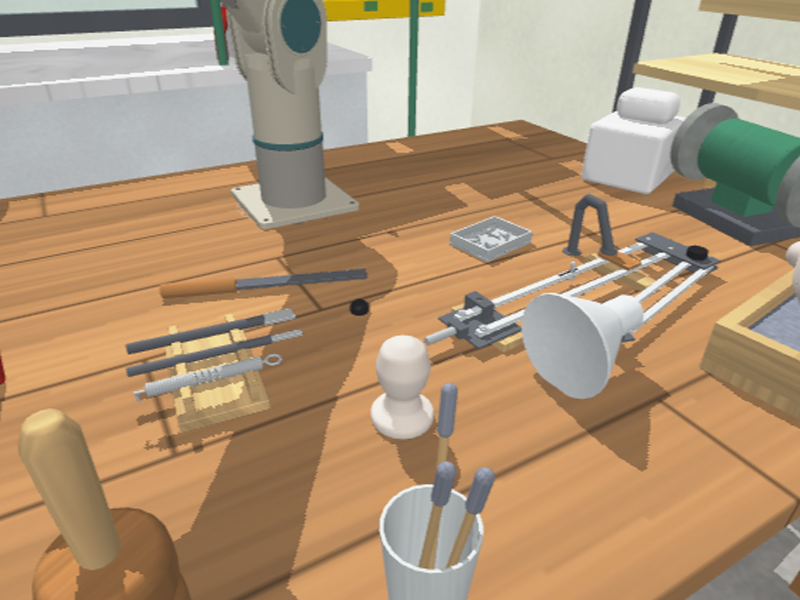

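View pics/top0.png

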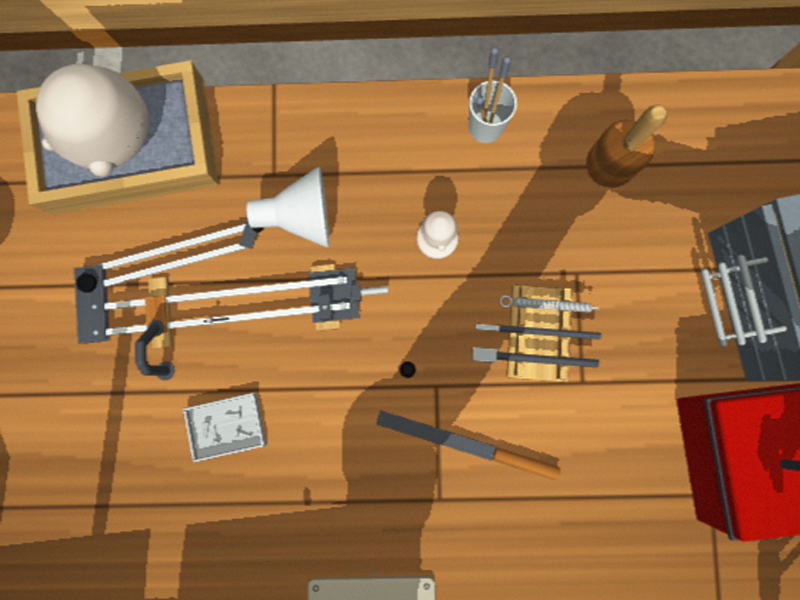

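The scene view shows the rest with the spring nearest the camera (hook at about 138,393, loop at 273,360). The top view shows the spring from hook (596,308) to loop (506,300), the anchor bridge at about (345,305) and the post on the lower tube at about (215,320). I'll enlarge the details next.

Run:
```python
import numpy as np,cv2
im=np.load("pics/top0.npz")["img"][:,:,::-1]
# crops in 560x420 px
a=cv2.resize(im[195:275,325:425],(600,480),interpolation=cv2.INTER_CUBIC) # x6
b=cv2.resize(im[185:235,45:278],None,fx=3.4,fy=3.4,interpolation=cv2.INTER_CUBIC)
c=cv2.resize(im[185:240,205:280],(600,440),interpolation=cv2.INTER_CUBIC) # x8
d=cv2.resize(im[205:240,130:180],(600,420),interpolation=cv2.INTER_CUBIC) # x12
cv2.imwrite("pics/a.png",a);cv2.imwrite("pics/c.png",c);cv2.imwrite("pics/d.png",d)
```

```text
(no output)
```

View pics/a.png

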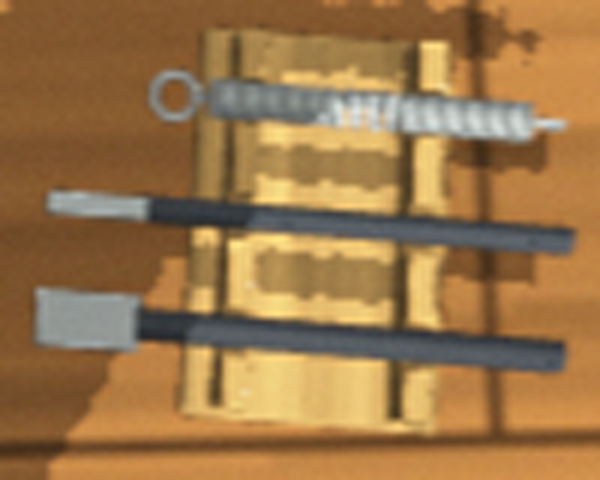

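View pics/c.png

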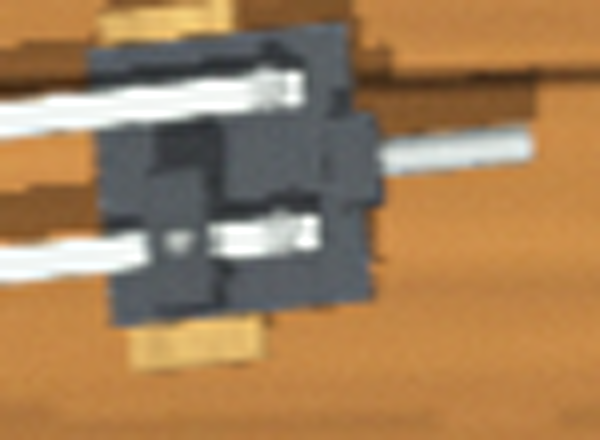

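View pics/d.png

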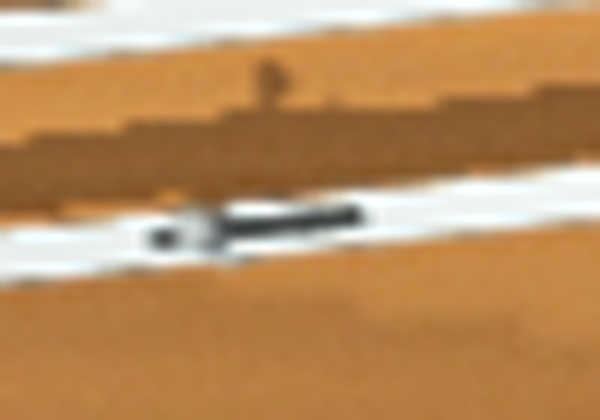

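The crops show these points. Spring crop (x6): loop centre (175,96), coil ends (210,98) and (533,121), hook tip (560,124). Anchor crop (x8): hole (180,240), tube axis at (10,265). Post crop (x12): head (200,232), slot from 150 to 362.

Create h.py:
```python
import numpy as np
from scipy.spatial.transform import Rotation as Ro
def un(u,v,z,n="top0"):
    c=np.load(f"pics/{n}.npz"); R,t,K=c["R"],c["t"],c["K"]
    d=R.T@np.linalg.solve(K,[u,v,1.]); o=-R.T@t
    return o+d*(z-o[2])/d[2]
def cr(p,s,o,z): return un((p[0]+.5)/s-.5+o[0],(p[1]+.5)/s-.5+o[1],z)
def rel(p,yaw):
    "tool-axis shift from state pose to TCP p, plus yaw change; tool down at yaw"
    from bench import state
    s=state(); R=Ro.from_euler("xyz",s["orientation"],degrees=True)
    T=Ro.from_euler("xyz",[180,0,yaw],degrees=True)
    return (R.inv().apply(np.array(p)-s["tool_pos"])).round(4),(R.inv()*T).as_rotvec(degrees=True).round(2)
```

Run:
```python
from h import *
A=(325,195);C=(205,185);D=(130,205)
P={}
P["loop"]=cr((175,96),6,A,.044);P["c136"]=cr((208,98),6,A,.044);P["c12"]=cr((533,121),6,A,.044);P["hook"]=cr((562,124),6,A,.044)
P["hole"]=cr((180,240),8,C,.038);P["head"]=cr((200,232),12,D,.0395)
P["slotA"]=cr((150,238),12,D,.024);P["slotB"]=cr((362,214),12,D,.024);P["tube0"]=cr((5,265),8,C,.024)
P["tubeend"]=cr((320,232),8,C,.024);P["tube44end"]=cr((303,88),8,C,.024)
P["elb0"]=cr((0,258),12,D,.024);P["elb1"]=cr((599,190),12,D,.024)
for k,v in P.items(): print(k,v.round(4))
L=lambda a,b:(np.linalg.norm((P[a]-P[b])[:2]).round(4),np.degrees(np.arctan2(*(P[a]-P[b])[1::-1])).round(2))
for a,b in [("loop","c12"),("c136","c12"),("loop","hook"),("head","hole"),("slotA","hole"),("slotB","hole"),("tube0","tubeend"),("elb0","tubeend"),("tubeend","tube44end")]: print(a,b,L(a,b))
```

```text
loop [ 0.5449 -0.2308  0.044 ]
c136 [ 0.5438 -0.2436  0.044 ]
c12 [ 0.5317 -0.3691  0.044 ]
hook [ 0.5302 -0.3803  0.044 ]
hole [0.5435 0.0679 0.038 ]
head [0.5258 0.2601 0.0395]
slotA [0.5264 0.2749 0.024 ]
slotB [0.5302 0.2321 0.024 ]
tube0 [0.5389 0.1223 0.024 ]
tubeend [0.5465 0.0275 0.024 ]
tube44end [0.5903 0.032  0.024 ]
elb0 [0.5231 0.3051 0.024 ]
elb1 [0.5339 0.1844 0.024 ]
loop c12 (np.float64(0.139), np.float64(84.54))
c136 c12 (np.float64(0.1262), np.float64(84.49))
loop hook (np.float64(0.1502), np.float64(84.4))
head hole (np.float64(0.1931), np.float64(95.26))
slotA hole (np.float64(0.2077), np.float64(94.73))
slotB hole (np.float64(0.1648), np.float64(94.63))
tube0 tubeend (np.float64(0.0952), np.float64(94.61))
elb0 tubeend (np.float64(0.2786), np.float64(94.83))
tubeend tube44end (np.float64(0.0441), np.float64(-174.13))
```

Measurements agree with the given sizes: spring 150 mm, tube spacing 44 mm, slot centre about 186 mm. The post is at lamp x≈192, lamp yaw is about 94.8° and spring yaw about 84.5°. Next I go above the front grip.

Run:
```python
from h import *
print(rel((.5335,-.350,.10),84.5))
```

```text
(array([ 0.4117, -0.1618,  0.0972]), array([-9.000e-02, -6.000e-02, -6.795e+01]))
```

The rows are not in the units I measure in: turns go in shares of 180 degrees. I convert before sending: -68 degrees / 180 = -0.3778.

Emit:
pendant(ticks={"tx":[0.04, 0.08, 0.13, 0.18, 0.22, 0.27, 0.31, 0.35, 0.39, 0.4117, 0.4117, 0.4117], "ty":[-0.016, -0.032, -0.05, -0.07, -0.088, -0.105, -0.122, -0.138, -0.152, -0.1618, -0.1618, -0.1618], "tz":[0, 0, 0, 0, 0, 0.02, 0.04, 0.06, 0.08, 0.0972, 0.0972, 0.0972], "wx":[0, 0, 0, 0, 0, 0, 0, 0, 0, 0, 0, 0], "wy":[0, 0, 0, 0, 0, 0, 0, 0, 0, 0, 0, 0], "wz":[-0.0389, -0.0833, -0.1278, -0.1722, -0.2167, -0.2611, -0.3056, -0.3444, -0.3778, -0.3778, -0.3778, -0.3778]}, aperture=0.45)

```text
clock: 1.3
tool_pos: [0.5331, -0.3505, 0.0998]
orientation: [-179.9, -0.0, 84.6]
wrist_force: [0.1, -0.3, 0.1]
opening: 0.448
grasp_force: 0.0
```

Run:
```python
from h import *
print(rel((.5335,-.350,.029),84.5))
```

```text
(array([0.0005, 0.0005, 0.0708]), array([-0.12, -0.01,  0.1 ]))
```

Emit:
pendant(ticks={"tx":[0.0005, 0.0005, 0.0005, 0.0005, 0.0005], "ty":[0, 0.0005, 0.0005, 0.0005, 0.0005], "tz":[0.02, 0.04, 0.058, 0.0708, 0.0708], "wx":[0, 0, 0, 0, 0], "wy":[0, 0, 0, 0, 0], "wz":[0, 0, 0, 0, 0]})

```text
clock: 1.8
tool_pos: [0.5321, -0.3513, 0.0287]
orientation: [-179.8, -0.0, 84.4]
wrist_force: [0.1, 1.0, -0.4]
opening: 0.445
grasp_force: 0.0
```

Emit:
pendant(ticks={"tx":[0, 0, 0, 0, 0], "ty":[0, 0, 0, 0, 0], "tz":[0, 0, 0, 0, 0], "wx":[0, 0, 0, 0, 0], "wy":[0, 0, 0, 0, 0], "wz":[0, 0, 0, 0, 0]}, aperture=0.0)

```text
clock: 2.3
tool_pos: [0.5345, -0.3504, 0.0303]
orientation: [180.0, 0.0, 84.5]
wrist_force: [-0.0, -0.1, -0.4]
opening: -0.002
grasp_force: 0.0
```

The fingers shut on nothing, so I look.

Run:
```python
from bench import *
import cv2,numpy as np
c=read_camera("top");np.savez("pics/top1.npz",**c)
d=read_camera("scene");np.savez("pics/scene1.npz",**d)
a=cv2.resize(c["img"][185:275,325:425,::-1],(400,360),interpolation=cv2.INTER_CUBIC)
b=cv2.resize(d["img"][180:320,60:216,::-1],(400,360),interpolation=cv2.INTER_CUBIC)
cv2.imwrite("pics/g1.png",np.hstack([a,b]))
```

```text
(no output)
```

View pics/g1.png

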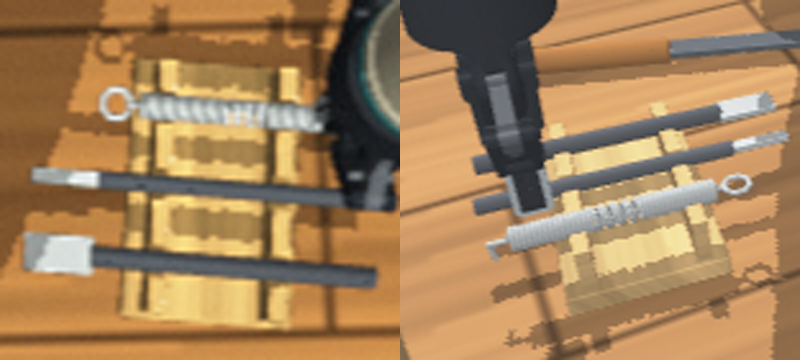

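Run:
```python
from h import *
from bench import state
c=np.load("pics/scene1.npz")
def pj(p):
    q=c["K"]@(c["R"]@np.array(p)+c["t"]); q=q[:2]/q[2]; return q.round(1),((q[0]-60)*400/156+400).round(),((q[1]-180)*360/140).round()
for p in [(.5335,-.35,.044),(.5345,-.3504,.03),(.5449,-.2308,.044),(.5302,-.3803,.038),(.5345,-.3504,.06)]: print(p,pj(p))
d=np.load("pics/scene0.npz"); 
for k in "KRt": print(k,abs(c[k]-d[k]).max())
s=state();print(s["tool_pos"],s["orientation"],s["qpos"],s["wrist_force"])
```

```text
(0.5335, -0.35, 0.044) (array([114.5, 269.2]), np.float64(540.0), np.float64(229.0))
(0.5345, -0.3504, 0.03) (array([116.2, 276.5]), np.float64(544.0), np.float64(248.0))
(0.5449, -0.2308, 0.044) (array([190.5, 250.6]), np.float64(735.0), np.float64(181.0))
(0.5302, -0.3803, 0.038) (array([ 94.4, 277.2]), np.float64(488.0), np.float64(250.0))
(0.5345, -0.3504, 0.06) (array([112.2, 261.6]), np.float64(534.0), np.float64(210.0))
K 0.0
R 0.0
t 0.0
[ 0.53438409 -0.35030155  0.03001546] [1.79985512e+02 7.15391440e-03 8.45493605e+01] [ 38.45357705  47.36482113 -13.01209272  95.83362383  15.41618021
  38.54740647  11.93954242] [-0.51894366  0.49483101 -0.43321483]
```

Run:
```python
import numpy as np,cv2
d=np.load("pics/scene1.npz")["img"][215:290,70:170,::-1]
cv2.imwrite("pics/g2.png",cv2.resize(d,(800,600),interpolation=cv2.INTER_CUBIC))
```

```text
(no output)
```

View pics/g2.png

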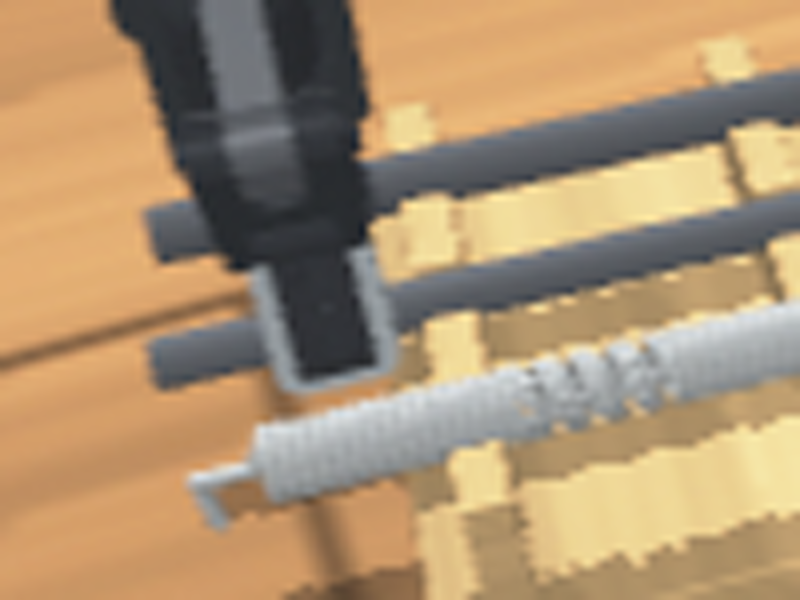

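The picture shows the closed finger's tip at about (340,385) in the crop, above an untouched coil. That puts the real tip at z≈0.057, not the reported 0.030. I open, go lower while watching the force, and grip again.

Emit:
pendant(ticks={"tx":[0, 0, 0, 0, 0, 0], "ty":[0, 0, 0, 0, 0, 0], "tz":[0, 0, 0, 0.006, 0.012, 0.012], "wx":[0, 0, 0, 0, 0, 0], "wy":[0, 0, 0, 0, 0, 0], "wz":[0, 0, 0, 0, 0, 0]}, aperture=0.45)

```text
clock: 3.0
tool_pos: [0.5334, -0.3498, 0.0165]
orientation: [-179.9, -0.1, 84.5]
wrist_force: [-1.4, -1.1, -0.3]
opening: 0.448
grasp_force: 0.0
```

```bash
python3 - <<'E'
from bench import *
import cv2,numpy as np
d=read_camera("scene");np.savez("pics/scene2.npz",**d)
a=np.load("pics/scene1.npz")["img"]
cv2.imwrite("pics/g3.png",cv2.resize(np.hstack([d["img"][215:290,80:150,::-1]]),None,fx=7,fy=7,interpolation=cv2.INTER_CUBIC))
s=state();print(s["tool_pos"],s["opening"],s["wrist_force"])
E
```

```text
[ 0.53365459 -0.34993119  0.01694359] 0.4518535429290419 [ 0.21286331 -0.62658327 -1.09135368]
```

View pics/g3.png

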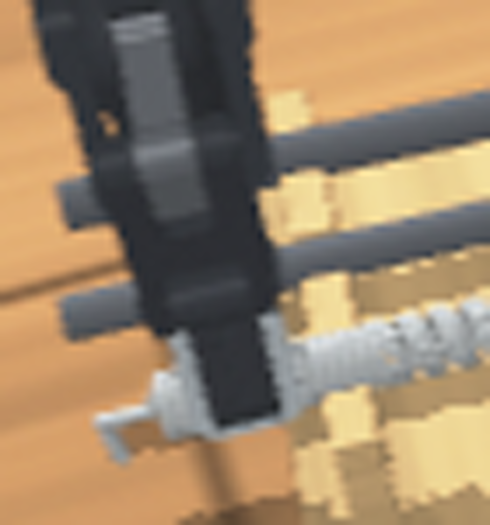

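The open front finger's tip is now at crop (245,428), pixel (115,276), alongside the coil. I'll compute its height.

Run:
```python
from h import *
c=np.load("pics/scene1.npz")
def pj(p):
    q=c["K"]@(c["R"]@np.array(p)+c["t"]); return (q[:2]/q[2]).round(1)
for z in (.017,.03,.04,.05): print(z,"inner",pj((.5335+.019,-.35,z)),"outer",pj((.5335+.033,-.35,z)), "shut outer",pj((.5345+.014,-.35,z)),"shut inner",pj((.5345,-.35,z)))
```

```text
0.017 inner [120.5 289.4] outer [122.4 295. ] shut outer [120.  287.9] shut inner [118.1 282.6]
0.03 inner [118.8 283.2] outer [120.7 288.7] shut outer [118.3 281.7] shut inner [116.5 276.4]
0.04 inner [117.5 278.3] outer [119.4 283.7] shut outer [117.  276.8] shut inner [115.2 271.5]
0.05 inner [116.2 273.3] outer [118.1 278.7] shut outer [115.6 271.8] shut inner [113.8 266.6]
```

Emit:
pendant(ticks={"tx":[0, 0, 0, 0], "ty":[0, 0, 0, 0], "tz":[0.005, 0.01, 0.013, 0.013], "wx":[0, 0, 0, 0], "wy":[0, 0, 0, 0], "wz":[0, 0, 0, 0]})

```text
clock: 3.45
tool_pos: [0.5338, -0.35, 0.0041]
orientation: [-179.9, -0.0, 84.5]
wrist_force: [-0.1, 0.7, -0.7]
opening: 0.448
grasp_force: 0.0
```

Emit:
pendant(ticks={"tx":[0, 0, 0, 0, 0], "ty":[0, 0, 0, 0, 0], "tz":[0, 0, 0, 0, 0], "wx":[0, 0, 0, 0, 0], "wy":[0, 0, 0, 0, 0], "wz":[0, 0, 0, 0, 0]}, aperture=0.0)

```text
clock: 3.95
tool_pos: [0.5344, -0.3503, 0.0051]
orientation: [180.0, 0.0, 84.5]
wrist_force: [-0.9, 0.7, 1.3]
opening: 0.156
grasp_force: 58.6
```

```bash
python3 - <<'E'
from bench import *
import cv2,numpy as np
d=read_camera("scene");np.savez("pics/scene3.npz",**d)
cv2.imwrite("pics/g4.png",cv2.resize(np.hstack([d["img"][215:290,80:150,::-1]]),None,fx=7,fy=7,interpolation=cv2.INTER_CUBIC))
s=state();print(s["tool_pos"],s["opening"],s["wrist_force"],s["grasp_force"])
E
```

```text
[ 0.53440677 -0.35038631  0.00506057] 0.16052132500939786 [-0.15570758  0.18894267  1.52655292] 58.6184298992157
```

Gripped with 58.6 N. I lift and check.

Emit:
pendant(ticks={"tx":[0, 0, 0, 0, 0, 0, 0], "ty":[0, 0, 0, 0, 0, 0, 0], "tz":[-0.01, -0.025, -0.05, -0.08, -0.11, -0.13, -0.13], "wx":[0, 0, 0, 0, 0, 0, 0], "wy":[0, 0, 0, 0, 0, 0, 0], "wz":[0, 0, 0, 0, 0, 0, 0]})

```text
clock: 4.7
tool_pos: [0.5368, -0.3517, 0.1395]
orientation: [179.6, 0.2, 84.5]
wrist_force: [0.5, 0.0, -0.9]
opening: 0.158
grasp_force: 58.6
```

```bash
python3 - <<'E'
from bench import *
import cv2,numpy as np
d=read_camera("scene");np.savez("pics/scene4.npz",**d)
c=read_camera("top");np.savez("pics/top4.npz",**c)
a=cv2.resize(d["img"][150:270,60:210,::-1],(500,400),interpolation=cv2.INTER_CUBIC)
b=cv2.resize(c["img"][165:285,335:425,::-1],(300,400),interpolation=cv2.INTER_CUBIC)
cv2.imwrite("pics/g5.png",np.hstack([a,b]))
s=state();print(s["tool_pos"],s["orientation"],s["opening"],s["wrist_force"],s["grasp_force"])
E
```

```text
[ 0.53428526 -0.35045341  0.13566069] [1.79942322e+02 3.88005792e-02 8.45404304e+01] 0.1547498294893478 [ 0.41236823 -0.28077303 -1.30597815] 58.640225529670715
```

View pics/g5.png

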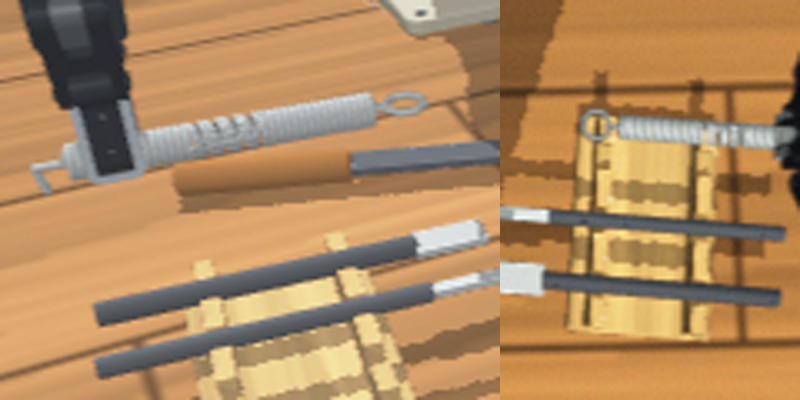

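The spring is held level with its loop at (404,103) in the scene part and (597,125) in the top part. The hook tip is at (47,190) in the scene part.

Add to h.py:
```python
import cv2
def tri(a,b):
    "scene px, top px -> world"
    C=[np.load("pics/scene0.npz"),np.load("pics/top0.npz")]
    P=[c["K"]@np.c_[c["R"],c["t"]] for c in C]
    X=cv2.triangulatePoints(P[0],P[1],np.array(a,float).reshape(2,1),np.array(b,float).reshape(2,1)).ravel(); X=X[:3]/X[3]
    e=[(lambda q:(q[:2]/q[2]).round(1))(p@np.r_[X,1]) for p in P]
    return X.round(4),e
def pj(p,n="scene0"):
    c=np.load(f"pics/{n}.npz"); q=c["K"]@(c["R"]@np.array(p)+c["t"]); return (q[:2]/q[2]).round(1)
```

Run:
```python
from h import *
print("loop lifted",tri((181.2,180.9),(364.1,202.5)))
# start pose: loop in scene0 view (273,360)*.7, top
print("loop start",tri((273*.7-.2,360*.7-.2),(325+175.5/6-.5,195+96.5/6-.5)))
for z in (.14,.15,.16,.17): print(z,"hooktip",pj((.5306,-.380,z-.01275)),"loop",pj((.5449,-.2308,z)),pj((.5449,-.2308,z),"top0"),"front",pj((.5335,-.35,z)))
```

```text
loop lifted (array([ 0.5457, -0.2318,  0.1754]), [array([180.6, 180.9]), array([363.8, 202.4])])
loop start (array([ 0.5453, -0.2309,  0.0417]), [array([190.7, 251.8]), array([353.6, 210.5])])
0.14 hooktip [ 80.  229.6] loop [183.9 200.9] [360.5 205.1] front [100.6 217.6]
0.15 hooktip [ 78.2 223.8] loop [183.1 195.3] [361.3 204.5] front [ 99.  211.7]
0.16 hooktip [ 76.4 217.8] loop [182.3 189.6] [362.  203.8] front [ 97.4 205.7]
0.17 hooktip [ 74.5 211.8] loop [181.5 183.7] [362.9 203.2] front [ 95.8 199.5]
```

Spring axis sits 39.7 mm above the reported TCP and is level. I carry it to above the anchor hole.

Run:
```python
from h import *
print(rel((.5411,.0968,.1355),94.85))
```

```text
(array([ 4.459e-01, -3.580e-02, -2.000e-04]), array([  0.05,   0.04, -10.31]))
```

To row units: -10.3 degrees / 180 = -0.0572.

Emit:
pendant(ticks={"tx":[0.03, 0.07, 0.115, 0.16, 0.205, 0.25, 0.295, 0.34, 0.38, 0.42, 0.446, 0.446], "ty":[-0.002, -0.006, -0.009, -0.013, -0.016, -0.02, -0.024, -0.027, -0.031, -0.034, -0.0358, -0.0358], "tz":[0, 0, 0, 0, 0, 0, 0, 0, 0, 0, 0, 0], "wx":[0, 0, 0, 0, 0, 0, 0, 0, 0, 0, 0, 0], "wy":[0, 0, 0, 0, 0, 0, 0, 0, 0, 0, 0, 0], "wz":[0, -0.0056, -0.0111, -0.0167, -0.0278, -0.0333, -0.0389, -0.0444, -0.05, -0.0556, -0.0572, -0.0572]})

```text
clock: 6.0
tool_pos: [0.5397, 0.1029, 0.1339]
orientation: [-179.9, -0.2, 95.3]
wrist_force: [0.4, -0.1, -1.2]
opening: 0.16
grasp_force: 58.7
```

Run:
```python
from h import *
print(rel((.5411,.0968,.03),94.85))
```

```text
(array([-0.0066,  0.0009,  0.1039]), array([-0.08, -0.19,  0.44]))
```

Emit:
pendant(ticks={"tx":[0, 0, 0, 0, 0, 0, 0, 0], "ty":[0, 0, 0, 0, 0, 0, 0, 0], "tz":[0.02, 0.05, 0.08, 0.105, 0.111, 0.111, 0.111, 0.111], "wx":[0, 0, 0, 0, 0, 0, 0, 0], "wy":[0, 0, 0, 0, 0, 0, 0, 0], "wz":[0, 0, 0, 0, 0, 0, 0, 0]})

```text
clock: 6.8
tool_pos: [0.542, 0.0972, 0.025]
orientation: [179.9, -0.0, 94.8]
wrist_force: [1.2, -0.2, -0.4]
opening: 0.155
grasp_force: 58.7
```

Run:
```python
from h import *
from bench import read_camera
print(rel((.5411,.0968,.025),94.85))
d=read_camera("scene");np.savez("pics/scene5.npz",**d)
c=read_camera("top");np.savez("pics/top5.npz",**c)
h=np.array((.5435,.0679,.038)); print("hole",pj(h),pj(h,"top0"))
a=cv2.resize(c["img"][200:230,205:255,::-1],(400,240),interpolation=cv2.INTER_CUBIC)
u,v=pj(h).astype(int)
b=cv2.resize(d["img"][v-25:v+20,u-25:u+50,::-1],(400,240),interpolation=cv2.INTER_CUBIC)
u,v=u-25,v-25;print("scene crop origin",u,v,"scale 5.333")
cv2.imwrite("pics/g6.png",np.vstack([a,b]))
```

```text
(array([-0.0003, -0.0009,  0.    ]), array([ 0.13, -0.02, -0.02]))
hole [334.9 208.3] [227.  214.6]
scene crop origin 309 183 scale 5.333
```

Emit:
pendant(ticks={"tx":[0, 0, 0, 0, 0, 0, 0, 0], "ty":[0, 0, 0, 0, 0, 0, 0, 0], "tz":[0.004, 0.008, 0.012, 0.014, 0.015, 0.016, 0.016, 0.016], "wx":[0, 0, 0, 0, 0, 0, 0, 0], "wy":[0, 0, 0, 0, 0, 0, 0, 0], "wz":[0, 0, 0, 0, 0, 0, 0, 0]})

```text
clock: 7.7
tool_pos: [0.5411, 0.0971, 0.0079]
orientation: [180.0, -0.0, 94.8]
wrist_force: [0.1, -0.2, -1.0]
opening: 0.159
grasp_force: 58.7
```

```bash
python3 - <<'E'
from h import *
print(rel((.5411,.0968,.025),94.85))
E
```

```text
(array([-0.0003, -0.0001, -0.0171]), array([ 0.01, -0.  , -0.  ]))
```

Emit:
pendant(ticks={"tx":[0, 0, 0, 0, 0], "ty":[0, 0, 0, 0, 0], "tz":[0.001, 0.002, 0.003, 0.003, 0.003], "wx":[0, 0, 0, 0, 0], "wy":[0, 0, 0, 0, 0], "wz":[0, 0, 0, 0, 0]})

```text
clock: 8.2
tool_pos: [0.541, 0.0971, 0.0048]
orientation: [-180.0, -0.0, 94.8]
wrist_force: [-0.1, 1.1, -1.2]
opening: 0.158
grasp_force: 58.7
```

Emit:
pendant(ticks={"tx":[0, 0, 0, 0], "ty":[0, 0, 0, 0], "tz":[0.001, 0.002, 0.003, 0.003], "wx":[0, 0, 0, 0], "wy":[0, 0, 0, 0], "wz":[0, 0, 0, 0]})

```text
clock: 8.6
tool_pos: [0.5409, 0.0971, 0.0016]
orientation: [-180.0, 0.0, 94.8]
wrist_force: [-0.9, 0.2, -1.5]
opening: 0.161
grasp_force: 58.7
```

Emit:
pendant(ticks={"tx":[0, 0, 0, 0], "ty":[0, 0, 0, 0], "tz":[0.0005, 0.001, 0.0015, 0.0015], "wx":[0, 0, 0, 0], "wy":[0, 0, 0, 0], "wz":[0, 0, 0, 0]})

```text
clock: 9.0
tool_pos: [0.5411, 0.0971, 0.0005]
orientation: [180.0, 0.0, 94.8]
wrist_force: [-1.2, -0.7, 2.0]
opening: 0.156
grasp_force: 58.9
```

Emit:
pendant(ticks={"tx":[0.001, 0.002, 0.003, 0.004, 0.004], "ty":[0, 0, 0, 0, 0], "tz":[0, 0, 0, 0, 0], "wx":[0, 0, 0, 0, 0], "wy":[0, 0, 0, 0, 0], "wz":[0, 0, 0, 0, 0]})

```text
clock: 9.5
tool_pos: [0.5409, 0.0998, 0.0003]
orientation: [180.0, 0.1, 94.8]
wrist_force: [1.3, -4.5, 1.6]
opening: 0.164
grasp_force: 58.9
```

The neck rests on the strap (force up) and the hook catches the hole's +x edge (−4.5 N), so it is in the hole. I let go, rise, and move along to the loop end.

Emit:
pendant(ticks={"tx":[-0.0012, -0.0012, -0.0012], "ty":[0, 0, 0], "tz":[0, 0, 0], "wx":[0, 0, 0], "wy":[0, 0, 0], "wz":[0, 0, 0]})

```text
clock: 9.8
tool_pos: [0.5409, 0.0998, 0.0004]
orientation: [180.0, 0.0, 94.8]
wrist_force: [1.1, -4.1, 2.3]
opening: 0.159
grasp_force: 59.0
```

Emit:
pendant(ticks={"tx":[0, 0, 0, 0], "ty":[0, 0, 0, 0], "tz":[0, 0, 0, 0], "wx":[0, 0, 0, 0], "wy":[0, 0, 0, 0], "wz":[0, 0, 0, 0]}, aperture=0.4)

```text
clock: 10.2
tool_pos: [0.5406, 0.1006, 0.0002]
orientation: [-180.0, -0.0, 94.9]
wrist_force: [0.6, 0.4, -0.1]
opening: 0.394
grasp_force: 0.0
```

Emit:
pendant(ticks={"tx":[0, 0, 0.03, 0.06, 0.088, 0.088, 0.088], "ty":[0, 0, 0, 0, 0, 0, 0], "tz":[-0.02, -0.045, -0.06, -0.06, -0.06, -0.06, -0.06], "wx":[0, 0, 0, 0, 0, 0, 0], "wy":[0, 0, -0.0056, -0.0111, -0.0183, -0.0183, -0.0183], "wz":[0, 0, 0, 0, 0, 0, 0]})

```text
clock: 10.9
tool_pos: [0.5328, 0.1889, 0.0602]
orientation: [-180.0, 3.3, 95.0]
wrist_force: [0.3, -1.5, 0.8]
opening: 0.403
grasp_force: 0.0
```

Run:
```python
from h import *
from bench import read_camera,state
d=read_camera("scene");np.savez("pics/scene6.npz",**d)
c=read_camera("top");np.savez("pics/top6.npz",**c)
yaw=np.radians(94.85);e=np.array([np.cos(yaw),np.sin(yaw),0]);h=np.array((.5435,.0679,0))
Tp=h+e*.1179+[0,0,-.003]
s=state();R=Ro.from_euler("xyz",s["orientation"],degrees=True)
print(R.inv().apply(Tp-s["tool_pos"]).round(4),s["orientation"])
for x,z in ((.12,.033),(.152,.032)): print(pj(h+e*x+[0,0,z]),pj(h+e*x+[0,0,z],"top0"))
```

```text
[0.0029 0.0002 0.063 ] [-179.96332645    3.36481655   94.77702794]
[377.1 194.1] [177.3 220.2]
[387.3 190.5] [164.1 221.7]
```

Emit:
pendant(ticks={"tx":[0.001, 0.002, 0.003, 0.003, 0.003, 0.003, 0.003], "ty":[0, 0, 0, 0, 0, 0, 0], "tz":[0.02, 0.04, 0.052, 0.058, 0.063, 0.063, 0.063], "wx":[0, 0, 0, 0, 0, 0, 0], "wy":[0, 0, 0, 0, 0, 0, 0], "wz":[0, 0, 0, 0, 0, 0, 0]})

```text
clock: 11.7
tool_pos: [0.5338, 0.187, -0.0023]
orientation: [180.0, 3.3, 94.8]
wrist_force: [-0.3, 0.0, 0.3]
opening: 0.401
grasp_force: 0.0
```

Run:
```python
from bench import state
print(state()["tool_pos"],state()["wrist_force"])
```

```text
[ 0.53381492  0.18697591 -0.00230528] [-0.30801616  0.02504246  0.29634511]
```

Emit:
pendant(ticks={"tx":[0, 0, 0, 0, 0], "ty":[0, 0, 0, 0, 0], "tz":[0, 0, 0, 0, 0], "wx":[0, 0, 0, 0, 0], "wy":[0, 0, 0, 0, 0], "wz":[0, 0, 0, 0, 0]}, aperture=0.0)

```text
clock: 12.2
tool_pos: [0.5339, 0.1872, -0.0021]
orientation: [179.9, 3.3, 94.8]
wrist_force: [-0.3, 0.0, 5.4]
opening: 0.152
grasp_force: 58.7
```

Run:
```python
from h import *
from bench import read_camera,state
d=read_camera("scene");np.savez("pics/scene7.npz",**d)
c=read_camera("top");np.savez("pics/top7.npz",**c)
print(state()["tool_pos"],state()["wrist_force"])
```

```text
[ 0.53387814  0.18717266 -0.00208676] [-0.28447181 -0.79434054  6.23394626]
```

Coil end gripped. I swing it up about the hook to about +1.5° with slight tension, then draw out part of the way.

The rows are not in the units I measure in: turns go in shares of 180 degrees. I convert before sending: 4.8 degrees / 180 = 0.0267.

Emit:
pendant(ticks={"tx":[0.001, 0.002, 0.003, 0.0043, 0.005, 0.0055, 0.0055], "ty":[0, 0, 0, 0, 0, 0, 0], "tz":[0, -0.0003, -0.0025, -0.005, -0.0078, -0.0104, -0.0104], "wx":[0, 0, 0, 0, 0, 0, 0], "wy":[0, 0, 0.0067, 0.0133, 0.02, 0.0267, 0.0267], "wz":[0, 0, 0, 0, 0, 0, 0]})

```text
clock: 13.0
tool_pos: [0.5333, 0.1913, 0.0075]
orientation: [-180.0, -1.5, 94.7]
wrist_force: [0.8, -3.6, -0.3]
opening: 0.152
grasp_force: 58.6
```

Emit:
pendant(ticks={"tx":[0.003, 0.006, 0.009, 0.012, 0.015, 0.018, 0.02, 0.02, 0.02], "ty":[0, 0, 0, 0, 0, 0, 0, 0, 0], "tz":[0, 0, 0, 0, 0, 0, 0, 0, 0], "wx":[0, 0, 0, 0, 0, 0, 0, 0, 0], "wy":[0, 0, 0, 0, 0, 0, 0, 0, 0], "wz":[0, 0, 0, 0, 0, 0, 0, 0, 0]})

```text
clock: 13.9
tool_pos: [0.5308, 0.2118, 0.0075]
orientation: [-179.9, -1.4, 94.9]
wrist_force: [1.7, -6.4, -0.7]
opening: 0.153
grasp_force: 58.6
```

Run:
```python
from h import *
from bench import read_camera,state
F=[]
for i in range(3):
    d=read_camera("scene"); F.append(state()["wrist_force"])
np.savez("pics/scene8.npz",**d)
c=read_camera("top");np.savez("pics/top8.npz",**c)
print(state()["tool_pos"],np.mean(F,0))
```

```text
[0.53091556 0.21171928 0.00750619] [ 1.71666192 -7.1673924  -0.85550275]
```

Emit:
pendant(ticks={"tx":[0.003, 0.006, 0.009, 0.012, 0.015, 0.017, 0.017, 0.017], "ty":[0, 0, 0, 0, 0, 0, 0, 0], "tz":[0, 0, 0, 0, 0, 0, 0, 0], "wx":[0, 0, 0, 0, 0, 0, 0, 0], "wy":[0, 0, 0, 0, 0, 0, 0, 0], "wz":[0, 0, 0, 0, 0, 0, 0, 0]})

```text
clock: 14.9
tool_pos: [0.5293, 0.2268, 0.0077]
orientation: [-179.9, -1.2, 94.8]
wrist_force: [2.8, -10.4, -0.4]
opening: 0.154
grasp_force: 58.6
```

Run:
```python
from h import *
from bench import read_camera,state
F=[]
for i in range(3):
    d=read_camera("scene"); F.append(state()["wrist_force"])
np.savez("pics/scene9.npz",**d)
c=read_camera("top");np.savez("pics/top9.npz",**c)
print(state()["tool_pos"],np.mean(F,0))
h=np.array((.5274,.2592,.0395));print(pj(h),pj(h,"top0"))
a=cv2.resize(c["img"][208:238,128:178,::-1],(800,480),interpolation=cv2.INTER_CUBIC) #16x
u,v=pj(h).astype(int);u-=20;v-=8;print(u,v)
b=cv2.resize(d["img"][v:v+12,u:u+50,::-1],None,fx=10,fy=10,interpolation=cv2.INTER_CUBIC)
b=np.hstack([b,np.zeros((120,300,3),np.uint8)])
cv2.imwrite("pics/g9.png",np.vstack([a,b]))
```

```text
[0.52926478 0.22674384 0.00763355] [ 1.88185727 -9.4161836  -1.0562106 ]
[400.4 182.8] [146.6 223.2]
380 174
```

View pics/g9.png

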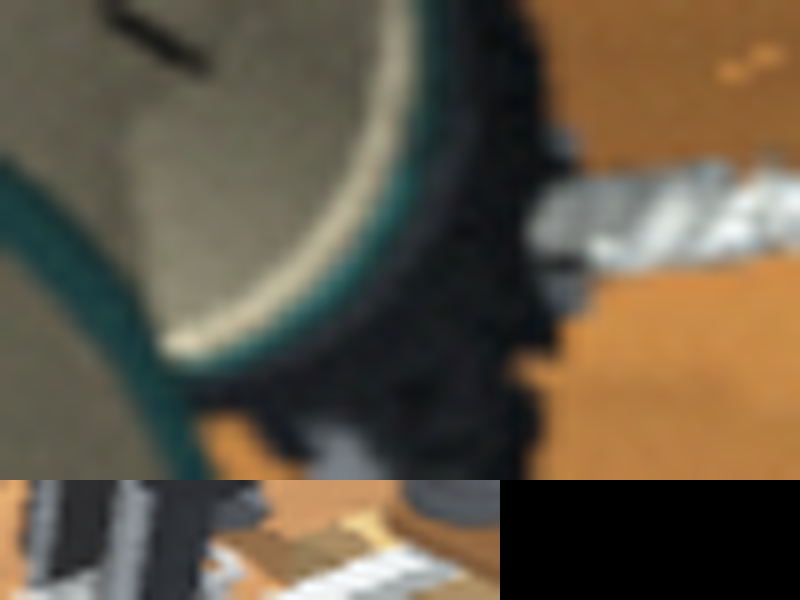

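The last picture shows the gripper hiding the loop (upper part), so the rest goes by feel. Position arithmetic puts the loop at about 189.5 mm, so I draw out about 3 mm more.

Emit:
pendant(ticks={"tx":[0.001, 0.002, 0.003, 0.003, 0.003, 0.003], "ty":[0, 0, 0, 0, 0, 0], "tz":[0, 0, 0, 0, 0, 0], "wx":[0, 0, 0, 0, 0, 0], "wy":[0, 0, 0, 0, 0, 0], "wz":[0, 0, 0, 0, 0, 0]})

```text
clock: 15.7
tool_pos: [0.529, 0.2294, 0.0077]
orientation: [-179.9, -1.2, 94.8]
wrist_force: [1.9, -9.9, -0.7]
opening: 0.15
grasp_force: 58.6
```

Run:
```python
from h import *
from bench import read_camera,state
F=[];P=[];O=[]
for i in range(4):
    read_camera("top"); s=state();F.append(s["wrist_force"]);P.append(s["tool_pos"]);O.append(s["orientation"])
p=np.mean(P,0);y=np.radians(94.85);e=np.array([np.cos(y),np.sin(y)]);q=p[:2]-[.5435,.0679]
print(p,np.mean(F,0),np.mean(O,0),"lamp x,y",q@e,q@[-e[1],e[0]])
```

```text
[0.52902256 0.22939288 0.00769327] [  2.13395456 -10.06423466  -1.12755214] [-179.86747802   -1.19716526   94.80185452] lamp x,y 0.16213867602255264 0.0007717992642666154
```

To row units: -1.1 degrees / 180 = -0.0061.

Emit:
pendant(ticks={"tx":[-0.0002, -0.0005, -0.0007, -0.0007, -0.0007], "ty":[0, 0, 0, 0, 0], "tz":[0.001, 0.002, 0.003, 0.003, 0.003], "wx":[0, 0, 0, 0, 0], "wy":[-0.0021, -0.0041, -0.0061, -0.0061, -0.0061], "wz":[0, 0, 0, 0, 0]})

```text
clock: 16.4
tool_pos: [0.529, 0.2288, 0.0047]
orientation: [-179.9, -0.1, 94.8]
wrist_force: [2.1, -9.5, -1.3]
opening: 0.152
grasp_force: 58.6
```

Emit:
pendant(ticks={"tx":[-0.0002, -0.0005, -0.0005, -0.0005], "ty":[0, 0, 0, 0], "tz":[0.001, 0.002, 0.002, 0.002], "wx":[0, 0, 0, 0], "wy":[-0.0021, -0.0041, -0.0041, -0.0041], "wz":[0, 0, 0, 0]})

```text
clock: 16.8
tool_pos: [0.5291, 0.229, 0.0028]
orientation: [-179.9, 0.6, 94.8]
wrist_force: [1.0, -8.8, -0.8]
opening: 0.151
grasp_force: 58.6
```

To row units: -1.45 degrees / 180 = -0.0081.

Emit:
pendant(ticks={"tx":[-0.0002, -0.0005, -0.0007, -0.001, -0.001, -0.001], "ty":[0, 0, 0, 0, 0, 0], "tz":[0.001, 0.002, 0.003, 0.004, 0.004, 0.004], "wx":[0, 0, 0, 0, 0, 0], "wy":[-0.0021, -0.0041, -0.0061, -0.0081, -0.0081, -0.0081], "wz":[0, 0, 0, 0, 0, 0]})

```text
clock: 17.4
tool_pos: [0.5291, 0.2273, -0.0012]
orientation: [-179.9, 2.1, 94.8]
wrist_force: [2.1, -10.1, 0.2]
opening: 0.155
grasp_force: 58.6
```

Run:
```python
from h import *
from bench import read_camera,state
F=[];P=[]
for i in range(3):
    read_camera("top"); s=state();F.append(s["wrist_force"]);P.append(s["tool_pos"])
print(np.mean(P,0),np.mean(F,0))
```

```text
[ 0.52912505  0.22722492 -0.00119536] [ 2.16890352 -9.67513448 -0.77310778]
```

No contact on the way down. I ease back to feel whether the neck takes up the tension.

Emit:
pendant(ticks={"tx":[-0.001, -0.002, -0.003, -0.004, -0.004, -0.004], "ty":[0, 0, 0, 0, 0, 0], "tz":[0, 0, 0, 0, 0, 0], "wx":[0, 0, 0, 0, 0, 0], "wy":[0, 0, 0, 0, 0, 0], "wz":[0, 0, 0, 0, 0, 0]})

```text
clock: 18.15
tool_pos: [0.5294, 0.2267, -0.0009]
orientation: [-179.9, 1.8, 94.9]
wrist_force: [0.7, -3.9, -3.9]
opening: 0.152
grasp_force: 58.6
```

Run:
```python
from h import *
from bench import read_camera,state
F=[];P=[]
for i in range(3):
    read_camera("top"); s=state();F.append(s["wrist_force"]);P.append(s["tool_pos"])
print(np.mean(P,0),np.mean(F,0))
```

```text
[ 0.52944248  0.22674983 -0.00079502] [ 0.10343022 -4.66952832 -2.74286932]
```

Force dropped from 9.7 to 4.7 N with the tool hardly moving, so the neck holds the loop. I ease down a little, take off the remaining load, and check.

To row units: -0.4 degrees / 180 = -0.0022.

Emit:
pendant(ticks={"tx":[0, -0.001, -0.002, -0.003, -0.003], "ty":[0, 0, 0, 0, 0], "tz":[0.001, 0.0015, 0.0015, 0.0015, 0.0015], "wx":[0, 0, 0, 0, 0], "wy":[-0.0011, -0.0022, -0.0022, -0.0022, -0.0022], "wz":[0, 0, 0, 0, 0]})

```text
clock: 18.8
tool_pos: [0.5302, 0.2262, -0.0017]
orientation: [179.9, 2.0, 94.9]
wrist_force: [-2.0, 2.3, 1.2]
opening: 0.158
grasp_force: 59.0
```

Run:
```python
from h import *
from bench import read_camera,state
F=[];P=[];O=[]
for i in range(3):
    read_camera("top"); s=state();F.append(s["wrist_force"]);P.append(s["tool_pos"]);O.append(s["orientation"])
print(np.mean(P,0),np.mean(F,0),np.mean(O,0))
```

```text
[ 0.53019985  0.22612171 -0.00167829] [-1.92805122  3.19192346  1.66439584] [179.94712305   2.00606917  94.91727992]
```

Firm on the neck. I release, rise, and look numerically.

Emit:
pendant(ticks={"tx":[0.002, 0.002, 0.002], "ty":[0, 0, 0], "tz":[0, 0, 0], "wx":[0, 0, 0], "wy":[0, 0, 0], "wz":[0, 0, 0]})

```text
clock: 19.25
tool_pos: [0.5302, 0.2261, -0.0018]
orientation: [180.0, 2.2, 94.9]
wrist_force: [-1.9, 1.9, 4.0]
opening: 0.156
grasp_force: 59.2
```

Emit:
pendant(ticks={"tx":[0, 0, 0, 0], "ty":[0, 0, 0, 0], "tz":[0, 0, 0, 0], "wx":[0, 0, 0, 0], "wy":[0, 0, 0, 0], "wz":[0, 0, 0, 0]}, aperture=0.4)

```text
clock: 19.65
tool_pos: [0.5304, 0.2251, -0.0021]
orientation: [180.0, 2.2, 94.8]
wrist_force: [1.3, 0.0, 1.3]
opening: 0.402
grasp_force: 0.0
```

Emit:
pendant(ticks={"tx":[0, 0, 0, 0, -0.04, -0.08, -0.12, -0.15, -0.15, -0.15], "ty":[0, 0, 0, 0, 0.03, 0.07, 0.11, 0.15, 0.18, 0.18], "tz":[-0.015, -0.04, -0.08, -0.12, -0.15, -0.15, -0.15, -0.15, -0.15, -0.15], "wx":[0, 0, 0, 0, 0, 0, 0, 0, 0, 0], "wy":[0, 0, 0, 0, 0, 0, 0, 0, 0, 0], "wz":[0, 0, 0, 0, 0, 0, 0, 0, 0, 0]})

```text
clock: 20.65
tool_pos: [0.7275, 0.0922, 0.1539]
orientation: [179.7, 2.3, 94.4]
wrist_force: [0.1, -0.4, 0.0]
opening: 0.397
grasp_force: 0.0
```

The sideways shift went over the shade, but at a safe height. I move well clear and check the spring in the top image by code.

Emit:
pendant(ticks={"tx":[0, -0.04, -0.09, -0.14, -0.19, -0.24, -0.28, -0.32, -0.35, -0.35], "ty":[0, 0, -0.03, -0.06, -0.1, -0.14, -0.17, -0.2, -0.22, -0.22], "tz":[-0.04, -0.06, -0.06, -0.06, -0.06, -0.06, -0.06, -0.06, -0.06, -0.06], "wx":[0, 0, 0, 0, 0, 0, 0, 0, 0, 0], "wy":[0, 0, 0, 0, 0, 0, 0, 0, 0, 0], "wz":[0, 0, 0, 0, 0, 0, 0, 0, 0, 0]})

```text
clock: 21.65
tool_pos: [0.5283, -0.2712, 0.228]
orientation: [-179.9, 2.3, 94.6]
wrist_force: [0.3, -0.5, 0.2]
opening: 0.394
grasp_force: 0.0
```

Run:
```python
from h import *
from bench import read_camera
c=read_camera("top");np.savez("pics/top10.npz",**c)
a=np.load("pics/top0.npz")["img"].astype(int)
y=np.radians(94.85);e=np.array([np.cos(y),np.sin(y),0]);n=np.array([-e[1],e[0],0]);h=np.array((.5435,.0679,0))
g=cv2.cvtColor(c["img"],cv2.COLOR_RGB2GRAY).astype(np.float32);g0=cv2.cvtColor(a.astype(np.uint8),cv2.COLOR_RGB2GRAY).astype(np.float32)
# rectified strip: rows lamp y +14..-14 step 4mm ; cols lamp x step 4mm at z .035
xs=np.arange(-8,214,2)/1000.; ys=np.arange(12,-13,-3)/1000.
K,R,t=c["K"],c["R"],c["t"]
P=np.array([[h+e*x+n*v+[0,0,.034] for x in xs] for v in ys])@R.T+t
q=P@K.T;m=(q[...,:2]/q[...,2:]).astype(np.float32)
for im in (g0,g):
    s=cv2.remap(im,m[...,0],m[...,1],cv2.INTER_CUBIC)
    print("x",*(f"{int(x*1000):4d}" for x in xs[78:]))
    for v,r in zip(ys,s): print(int(v*1000),*(f"{int(k):4d}" for k in r[78:]))
s=cv2.remap(np.abs(g-g0),m[...,0],m[...,1],cv2.INTER_LINEAR)
print("diff"); 
for v,r in zip(ys,s): print(int(v*1000),*(f"{int(k)}" for k in r[:84:2]))
```

```text
x  148  150  152  154  156  158  160  162  164  166  168  170  172  174  176  178  180  182  184  186  188  190  192  194  196  198  200  202  204  206  208  210  212
12  145  147  145  145  147  146  144  146  144  144  146  144  145  146  145  145  144  143  142  141  141  138  134  131  129  129  130  129  128  131  133  130  131
9  145  143  144  144  145  147  149  147  143  145  147  145  144  146  146  147  149  147  146  147  152  154  147  137  135  132  134  136  133  130  130  131  133
6  205  212  216  221  217  215  213  204  193  187  190  201  213  225  230  231  230  223  208  195  197  186  185  201  222  224  226  228  213  190  176  178  187
3  246  244  241  240  240  244  230  193  166  169  164  158  149  137  149  151  146  144  149  159  159  124  119  151  186  187  150  135  178  229  250  248  245
0  246  247  246  245  243  246  238  178   83   88   98   92   88   91   92   96   91   82   76   74   73   81  130  186
[... 2655 characters left out ...]
 52 72 64 16 53 31 24 37 20 18 22 13 44
3 4 4 1 5 10 24 55 35 56 47 35 54 31 73 36 48 65 33 58 52 27 51 37 36 35 4 2 31 52 29 70 46 22 52 42 36 67 30 48 31 31 48
0 4 3 5 61 124 37 68 36 72 33 45 44 40 60 33 56 41 51 55 24 26 16 40 11 26 1 2 28 20 28 48 27 8 60 70 63 50 41 61 40 62 42
-3 3 3 3 10 15 59 56 40 49 47 90 47 39 35 44 85 56 60 34 34 48 10 40 17 19 2 2 24 25 30 37 45 9 36 56 45 52 66 74 35 47 40
-6 2 4 1 4 2 11 30 68 30 19 30 5 9 22 21 22 10 7 20 17 11 5 12 2 13 4 4 12 21 5 11 14 3 10 8 23 9 6 5 22 22 9
-9 2 1 1 4 2 7 17 13 5 12 6 4 1 5 10 7 4 4 2 3 4 3 1 2 3 1 1 2 5 3 2 5 3 4 3 6 5 2 0 5 5 1
-12 2 2 1 2 2 15 31 30 12 4 3 3 2 1 3 1 2 5 1 1 1 1 2 1 1 3 3 1 3 2 2 2 1 1 2 1 5 3 1 3 2 2
```

The ring lies at lamp x≈190 with the post head (about 193) drawn unchanged on top of it. The coil runs from the bridge to the loop and stays stretched with the arm away. I hand in.

```bash
python3 -c "
from bench import *
print(close_job())"
```

```text
the job is handed in; nothing more can be done
None
```

I handed the job in at about 22 s: by feel and an image check, the hook is down through the anchor bridge's hole, the loop lies round the post's neck, and the spring is stretched by about 37 mm; the hand-in gave no verdict.

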